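# Load the board carousel of the inspection station

### The arm

A 6-joint arm with a two-finger parallel gripper is mounted at the origin on the work surface. World frame = base frame: x ahead of the robot, y to its left, z up, the work surface at z = 0. Lengths are in m, angles in rad, forces in N, time in s.
With the tool pointing down it reaches from about 0.35 to 1 m from the base axis. Payload 7.1 kg.
Tool frame: the origin (TCP) lies between the finger pads; the fingertips stand 22 mm ahead of it and the grasp point (between the pads) lies 3 mm ahead of it; x points along the fingers, y is the direction in which the jaws open and shut, and the axes are right-handed (so a half turn about x gives the same grasp; the last joint's range is limited). The gripper opens to 85 mm and grips with 20 to 120 N. Pads are 22 mm wide; open, the fingers measure 114 mm over their backs; the gripper's body (76 mm by 85 mm) begins 54 mm behind the grasp point. The pads swing forward as they close: fully open they stand 13 mm farther back than shut.
Start: joints at [1.091, 0.423, 1.63, -0, 1.089, -0.019], TCP at [0.278, 0.56, 0.253] pointing down, gripper open.
Joint ranges: [-3, 3], [-0.9, 2.11], [0.09, 2.58], [-1.31, 4.45], [0.11, 2.69], [-2.54, 2.54]. Speed limits (rad/s): [2.39, 2.39, 3.01, 3.14, 3.14, 3.14].

### API

Orientations are given as a rotation vector (axis times angle).
In Python, from rig import manip gives the robot as it stands. The module is installed in compiled form; this text tells all that it offers. Calls block until the motion is done:
- manip.move_to(position, orientation): joint-space move of the TCP to a pose.
- manip.servo_line(position, orientation=None, rate=0.15): straight line of the TCP; orientation=None keeps the orientation; rate is the mean speed in m/s.
- manip.set_joints(angles): joint-space move.
- manip.command_gripper(opening, f_grip=None): finger opening in m; f_grip is the grip in N (None keeps the last); returns when the fingers have stopped.
- manip.hold(seconds).
- manip.solve_ik(position, orientation): joint angles nearest the present ones, or None.
- manip.camera(name): name is "scene" or "top"; returns a dict with "image" (480x640x3 uint8, red, green, blue), "fx", "fy", "cx", "cy" (pixels), "k1" (the pictures are not rectified: a ray, as slopes to the right and down, at radius r is drawn at 1 + k1 r^2 times it, then the intrinsics apply), "cam_to_world" (4x4, takes a point from camera to world coordinates). Camera axes: x right, y down, z forward; pixel columns grow to the right and rows downward; lengths in m; the calibration is good to about 2 mm. A picture is of the moment at which its call begins. There is no depth.
A pose or a line that the arm cannot do raises manip.IKError and nothing moves.
- manip.sign_off(): hands the job in, once; it reports no verdict.
Readings, each from a call of its own:
- manip.get_time(): time.
- manip.get_joint_positions(): joint angles.
- manip.get_joint_vel(): joint speeds.
- manip.get_tau(): joint torques, N m.
- manip.get_position(): TCP position.
- manip.get_ee_rot(): TCP orientation.
- manip.get_contact_force(): force on the tool from outside, world axes, zero at the start.
- manip.get_torque(): the same for the moment, N m.
- manip.get_width(): finger opening in m.
Only numpy, scipy, OpenCV 4.12 (cv2) and the standard library are available. Lean on these libraries where they do the work, as an engineer would, in place of code of your own. Each camera call takes 0.05 s, during which the arm holds its last target.

### The job

Pull the tray of the inspection station fully out and load its carousel: put each coloured board carrier that is on the table fully down into the wheel pocket of its own colour, red first, then green, then blue, each while its pocket is at the loading point next to the tray's front panel, turning the wheel by its knob one click at a time (counter-clockwise from above, also past a pocket that has no carrier). After the blue pocket turn one more click, so that the wheel rests on its last click, then push the tray fully shut and let go, leaving the other things on the table where they are.

Things in the scene. Friction and masses are not known exactly. Their poses are not given: they have to be found in the camera images.
- tray (a joint): how far the tray has been slid into the station, in m: 0 = fully out (end stop, towards the robot), 0.24 = fully shut (end stop). It starts about half-way. It slides level, along the x direction of tab_grip as it shuts; about 3 N of friction, and it stays where it is left.
- wheel (a joint): turn of the carousel wheel on the tray, in rad, counter-clockwise seen from above as it grows. Sprung clicks hold it at 0, 1.047, 2.094 and 3.142 (60 degrees apart; stops 0.2 rad beyond the first and last); it starts at 0. Click 0 brings the red pocket to the loading point, click 1 the green, click 2 the blue, click 3 a grey filled place. Turning over a click takes about 0.15 N m; let go near a click, it settles into it.
- tab_grip (a point): black upright tab on the tray's front panel, 14 mm thick (its x axis, pointing into the station), 60 mm wide (y), top 115 mm above the table; can be pinched front-to-back from above. The point is in its middle, 12 mm below its top, 133 mm in front of the wheel's axis; it moves with the tray. The panel is 70 mm tall. The clear roof is 148 mm high and starts 53 mm behind the tab when shut.
- knob_grip (a point): black bar-shaped knob at the middle of the wheel, on its axis: 56 mm long (its x axis), 18 mm wide (y), 24 mm tall, top 112 mm above the table; the point is its centre, 100 mm above the table. It turns with the wheel.
- loading_point (a point): the place on the tray where pockets are loaded, marked by a white mark on the tray beside the wheel on the front panel's side; it is 76 mm from the wheel's axis towards the tab, at the height of the pocket floors (30 mm above the table). It moves with the tray and does not turn with the wheel.
- pocket_red (a point): red rectangular pocket of the white wheel (216 mm across): inside 35.5 mm radially (its x axis, away from the wheel's axis) by 45.5 mm (y), walls 4 mm thick and 18 mm tall; the point is the centre of its floor, 76 mm from the wheel's axis, z up.
- pocket_green (a point): green rectangular pocket of the white wheel (216 mm across): inside 35.5 mm radially (its x axis, away from the wheel's axis) by 45.5 mm (y), walls 4 mm thick and 18 mm tall; the point is the centre of its floor, 76 mm from the wheel's axis, z up.
- pocket_blue (a point): blue rectangular pocket of the white wheel (216 mm across): inside 35.5 mm radially (its x axis, away from the wheel's axis) by 45.5 mm (y), walls 4 mm thick and 18 mm tall; the point is the centre of its floor, 76 mm from the wheel's axis, z up.
- red_centre (a point): centre of the red board carrier (None if there is no such carrier this time): an upright 80 mm tall holder with a yellow circuit board on each face; the point is half-way up, 40 mm above its underside; z up. Foot 32 mm (x) by 42 mm (y), 22 mm tall, its lowest 6 mm tapered in by 2 mm all round; above it a slab 16 mm thick (x), 42 mm wide (y) up to the top. It can be pinched across its 16 mm near the top. About 180 g, standing on the table. Front and back are alike.
- carrier_red: the red carrier, origin at the centre of its underside, same axes.
- green_centre (a point): centre of the green board carrier (None if there is no such carrier this time): an upright 80 mm tall holder with a yellow circuit board on each face; the point is half-way up, 40 mm above its underside; z up. Foot 32 mm (x) by 42 mm (y), 22 mm tall, its lowest 6 mm tapered in by 2 mm all round; above it a slab 16 mm thick (x), 42 mm wide (y) up to the top. It can be pinched across its 16 mm near the top. About 180 g, standing on the table. Front and back are alike.
- carrier_green: the green carrier, origin at the centre of its underside, same axes.
- blue_centre (a point): centre of the blue board carrier (None if there is no such carrier this time): an upright 80 mm tall holder with a yellow circuit board on each face; the point is half-way up, 40 mm above its underside; z up. Foot 32 mm (x) by 42 mm (y), 22 mm tall, its lowest 6 mm tapered in by 2 mm all round; above it a slab 16 mm thick (x), 42 mm wide (y) up to the top. It can be pinched across its 16 mm near the top. About 180 g, standing on the table. Front and back are alike.
- carrier_blue: the blue carrier, origin at the centre of its underside, same axes.
- cup: bystander: cardboard cup, 105 mm tall; origin at its underside
- spool: bystander: steel reel, 64 mm across, 40 mm tall; origin at its underside
- pliers: bystander: pliers with orange handles lying flat; origin at its underside
- driver: bystander: screwdriver with blue handle lying flat
- bowl: bystander: green bowl, 150 mm across, 55 mm tall; origin at its underside
- cleaner: bystander: white bottle with blue cap, 130 mm tall; origin at its underside
- tape: bystander: yellow tape roll lying flat, 90 mm across; origin at its underside
There are look-alikes about, which are no part of the job. What is shaped like the carrier_green but turquoise is not meant.

How it is judged:
On the way, in this order (a step that is already met when the one before it is completed fails the run):
1. the tray is pulled out as far as it goes (value of joint tray below 0.012 m), for 0.2 s.
2. the red carrier (if there is one) stands fully down at the loading point (horizontal distance between red_centre and loading_point below 0.008 m and z of red_centre in the frame of loading_point between 0.036 and 0.0435 m and angle between red_centre's own z axis and vertical below 0.08 rad and horizontal distance between red_centre and pocket_red below 0.006 m), for 0.2 s.
3. the wheel rests at click 1 (value of joint wheel between 0.9472 and 1.1472 rad and velocity of joint wheel between -0.1 and 0.1 rad/s), for 0.3 s.
4. the green carrier (if there is one) stands fully down at the loading point (horizontal distance between green_centre and loading_point below 0.008 m and z of green_centre in the frame of loading_point between 0.036 and 0.0435 m and angle between green_centre's own z axis and vertical below 0.08 rad and horizontal distance between green_centre and pocket_green below 0.006 m), for 0.2 s.
5. the wheel rests at click 2 (value of joint wheel between 1.9944 and 2.1944 rad and velocity of joint wheel between -0.1 and 0.1 rad/s), for 0.3 s.
6. the blue carrier (if there is one) stands fully down at the loading point (horizontal distance between blue_centre and loading_point below 0.008 m and z of blue_centre in the frame of loading_point between 0.036 and 0.0435 m and angle between blue_centre's own z axis and vertical below 0.08 rad and horizontal distance between blue_centre and pocket_blue below 0.006 m), for 0.2 s.
7. the wheel rests at click 3 (value of joint wheel between 3.0416 and 3.2416 rad and velocity of joint wheel between -0.1 and 0.1 rad/s), for 0.3 s.
At the end, for the whole second after the job is handed in: every carrier present stands in the pocket of its own colour (within 6 mm of its centre, within 3.5 mm of the floor, upright within 4.5 degrees, at rest), the wheel is at click 3 (3.142 within 0.1 rad) and the tray is shut (within 8 mm) (value of joint wheel between 3.0416 and 3.2416 rad and value of joint tray above 0.232 m and horizontal distance between red_centre and pocket_red below 0.006 m and z of red_centre in the frame of pocket_red between 0.036 and 0.0435 m and angle between each of red_centre, green_centre, blue_centre's own z axis and vertical below 0.08 rad and linear speed of each of carrier_red, carrier_green, carrier_blue below 0.02 m/s and horizontal distance between green_centre and pocket_green below 0.006 m and z of green_centre in the frame of pocket_green between 0.036 and 0.0435 m and horizontal distance between blue_centre and pocket_blue below 0.006 m and z of blue_centre in the frame of pocket_blue between 0.036 and 0.0435 m); the robot touches nothing.
It fails at once if a bystander is shifted by more than 30 mm (distance of any of cup, spool, pliers, driver, bowl, cleaner, tape from where it was at the start of the episode above 0.03 m).
Of carrier_red, carrier_green, carrier_blue only 2 to 3 are there at a start; the rules pass over those that are not, and their reading is None.
At some moment in a run one of carrier_red, carrier_green, carrier_blue may be knocked a few centimetres aside while the robot is not near it.
It also fails if it takes over 210 s, if anything falls off the work surface, if the arm or the gripper's body presses on something with over 40 N, if the wrist force passes 120 N, or if a joint passes its speed limit or range.

## Working session

There is one attempt and no reset: what is moved stays moved. The work goes in short steps, each a Python script; the robot and the scene stay as the last script left them, time stands still between calls to the robot, and variables do not carry over. Pictures are saved under pics/ and viewed, and the job is handed in when it is done.

```bash
ls; mkdir -p pics; python3 - <<'E'
from rig import manip
import cv2,numpy as np
for n in("scene","top"):
    c=manip.camera(n); cv2.imwrite(f"pics/{n}0.png",c["image"][:,:,::-1])
    print(n,c["fx"],c["fy"],c["cx"],c["cy"],c["k1"]);print(np.round(c["cam_to_world"],3))
print(manip.get_time(),manip.get_ee_rot(),manip.get_width())
E
```

```text
pics
scene 444.45926337855616 444.45926337855616 321.0385941666299 244.10449964202917 0.001878772162568532
[[ 0.381  0.644 -0.664  1.306]
 [ 0.925 -0.257  0.281 -0.35 ]
 [ 0.01  -0.721 -0.693  0.901]
 [ 0.     0.     0.     1.   ]]
top 566.1347110255858 566.1347110255858 306.0620825817066 240.11626925331151 -0.17880749501449242
[[ 0.008 -0.988  0.157  0.252]
 [-1.    -0.011 -0.014 -0.003]
 [ 0.016 -0.156 -0.988  1.76 ]
 [ 0.     0.     0.     1.   ]]
0.1 [ 0.36024607  1.5407695  -0.36244008] 0.08550427602826792
```

View pics/scene0.png

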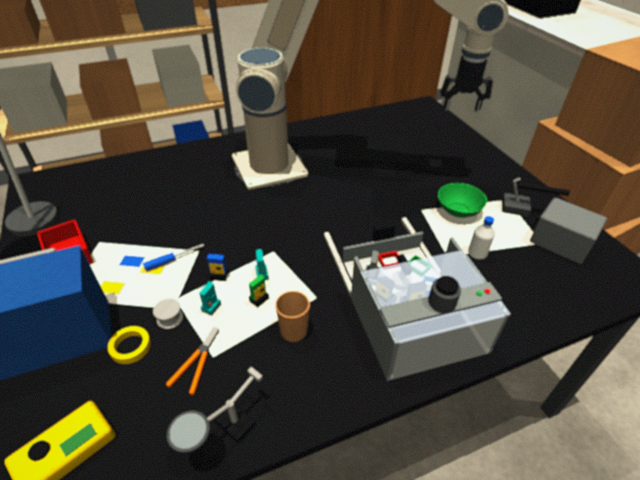

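View pics/top0.png

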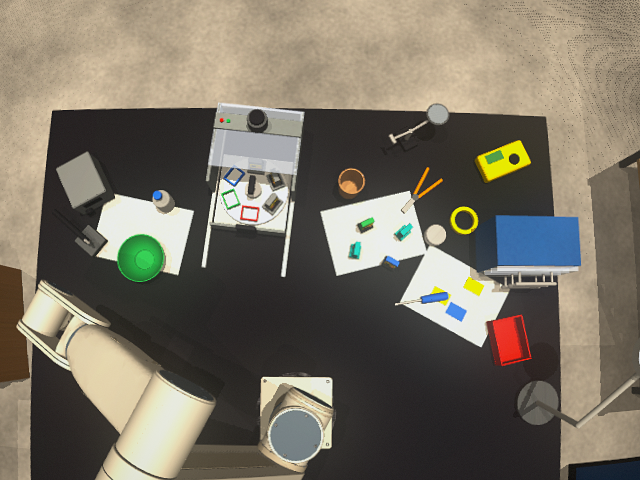

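The scene view shows green at (258,290), blue at (216,265) and two turquoise look-alikes at (210,298) and (261,262). In the top view green is at (366,225), blue at (391,261), and the turquoise ones at (355,250) and (404,231). I see no red carrier so far. The station is about half open, with its wheel near top (255,190). I'll zoom in on these areas.

```bash
cat > h.py <<'E'
from rig import manip
import cv2,numpy as np
from scipy.spatial.transform import Rotation as R
def K(c): return np.array([[c["fx"],0,c["cx"]],[0,c["fy"],c["cy"]],[0,0,1]]),np.array([c["k1"],0,0,0,0.])
def ray(c,uv):
    k,d=K(c); p=cv2.undistortPointsIter(np.array([[uv]],float),k,d,None,None,(3,50,1e-12))[0,0]
    T=c["cam_to_world"]; v=T[:3,:3]@np.array([p[0],p[1],1]); return T[:3,3],v/np.linalg.norm(v)
def onz(c,uv,z):
    o,v=ray(c,uv); return o+v*(z-o[2])/v[2]
def tri(c1,u1,c2,u2):
    o1,v1=ray(c1,u1);o2,v2=ray(c2,u2)
    s=np.linalg.lstsq(np.stack([v1,-v2],1),o2-o1,rcond=None)[0]
    a=o1+s[0]*v1;b=o2+s[1]*v2
    return (a+b)/2,np.linalg.norm(a-b)
def proj(c,P):
    T=c["cam_to_world"];k,d=K(c); Ri=T[:3,:3].T
    return cv2.projectPoints(np.atleast_2d(P).astype(float),cv2.Rodrigues(Ri)[0],-Ri@T[:3,3],k,d)[0][:,0]
def save(c,name,box=None,s=1):
    im=c["image"]
    if box: x0,y0,x1,y1=box; im=im[y0:y1,x0:x1]
    cv2.imwrite(f"pics/{name}.png",cv2.resize(im,None,fx=s,fy=s,interpolation=cv2.INTER_CUBIC)[:,:,::-1])
def down(yaw):
    # tool x down; tool y (jaw direction) at world angle yaw
    y=np.array([np.cos(yaw),np.sin(yaw),0]);x=np.array([0,0,-1.]);z=np.cross(x,y)
    return R.from_matrix(np.stack([x,y,z],1)).as_rotvec()
E
python3 - <<'E'
from h import *
s=manip.camera("scene");t=manip.camera("top")
save(t,"t_car",(310,150,460,290),5);save(s,"s_car",(160,225,340,350),4)
save(t,"t_st",(190,95,320,285),3);save(s,"s_st",(310,205,520,385),3)
print(R.from_rotvec(manip.get_ee_rot()).as_matrix().round(2))
E
```

```text
[[-0.    0.44  0.9 ]
 [-0.    0.9  -0.44]
 [-1.   -0.   -0.  ]]
```

View pics/t_car.png

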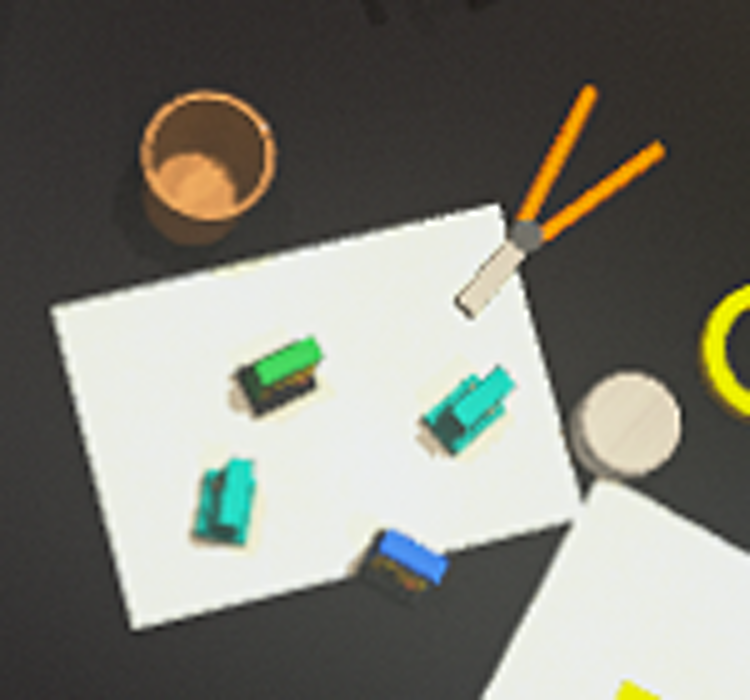

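View pics/s_car.png

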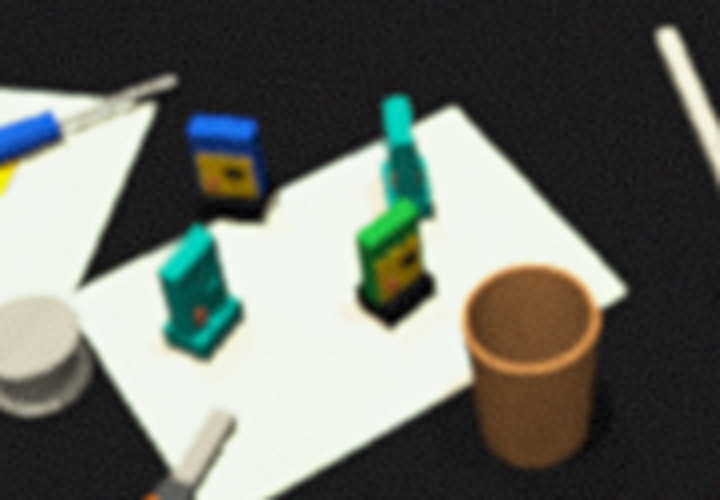

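View pics/t_st.png

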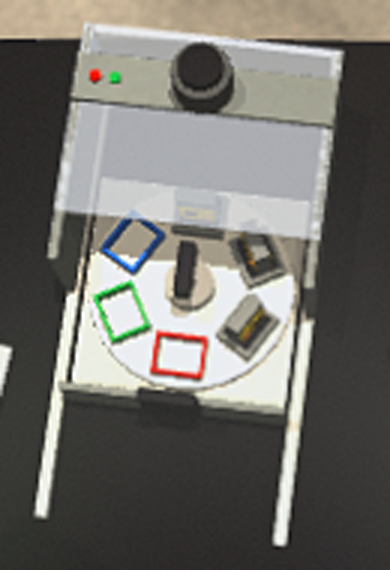

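View pics/s_st.png

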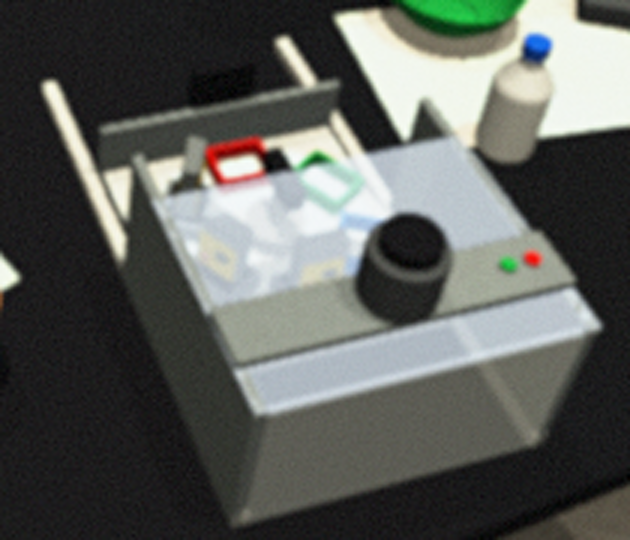

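Red carrier isn't anywhere on the table. Next I measure the station from the red pocket, knob, panel edge and rails, and measure the carriers.

```bash
cat > det.py <<'E'
from h import *
def hsv(c): return cv2.cvtColor(cv2.GaussianBlur(c["image"],(3,3),0),cv2.COLOR_RGB2HSV)
RNG={'red':[((0,120,80),(8,255,255)),((172,120,80),(180,255,255))],'green':[((48,120,60),(72,255,255))],
 'blue':[((104,120,90),(122,255,255))],'turq':[((80,120,60),(95,255,255))]}
def mask(c,col,box):
    h=hsv(c);m=np.zeros(h.shape[:2],np.uint8)
    for a,b in RNG[col]: m|=cv2.inRange(h,a,b)
    o=np.zeros_like(m);x0,y0,x1,y1=box;o[y0:y1,x0:x1]=m[y0:y1,x0:x1];return o
def blobs(m,amin=15):
    n,l,st,ce=cv2.connectedComponentsWithStats(m)
    return [(l==i,st[i],ce[i]) for i in range(1,n) if st[i,4]>=amin]
E
python3 - <<'E'
from det import *
s=manip.camera("scene");t=manip.camera("top")
for col in RNG:
    for n,c,box in(("top",t,(180,90,460,300)),("scene",s,(160,200,480,350))):
        for m,st,ce in blobs(mask(c,col,box)):
            pts=np.argwhere(m)[:,::-1].astype(np.float32)
            r=cv2.minAreaRect(cv2.convexHull(pts))
            print(col,n,st,ce.round(1),np.round(r[0],1),np.round(r[1],1),round(r[2],1))
# red pocket: rect centres
E
```

```text
red top [240 206  19  15  71] [248.2 212.5] [249.2 212.9] [16.7 14. ] 8.1
red scene [378 250  21  16 140] [386.8 255.3] [387.4 255.3] [12.6 20.2] 53.1
green top [222 189  12   7  21] [227.  191.6] [227.3 191.5] [ 1.9 12.5] 65.6
green top [361 218  13   9  65] [366.9 222.1] [366.9 222.3] [ 4.9 13. ] 63.4
green scene [439 200  41  17 520] [461.5 206.4] [459. 208.] [16. 40.] 90.0
green scene [250 275  15  25 144] [256. 284.] [254.7 285.6] [10.7 24.7] 30.5
blue top [224 169  20  17  56] [232.5 177.5] [233.7 175.2] [13.2 16.6] 37.9
blue top [386 257  14  10  69] [392.6 261. ] [392.3 260.9] [13.9  4.9] 26.6
blue top [422 293  26   7 135] [435.7 296.6] [434.5 296. ] [ 6. 25.] 90.0
blue scene [160 253  15  12 108] [166.3 258.4] [166.3 258.4] [ 7.3 15.5] 71.6
blue scene [206 253  19  11 154] [215.2 257.6] [214.9 257.7] [17.9  9.5] 4.4
turq top [395 224  17  16 123] [404.2 230.8] [404.4 230.7] [ 9.1 17.4] 50.2
turq top [350 242  11  16 122] [355.2 249.6] [354.9 249.1] [ 9.5 15.1] 8.1
turq scene [255 248  12  31 229] [260.1 262.2] [260.  263.2] [31.   9.7] 81.0
turq scene [200 280  20  34 387] [208.8 297.7] [207.4 297.6] [31.3 18.8] 67.6
```

```bash
python3 - <<'E'
from det import *
s=manip.camera("scene");t=manip.camera("top")
def wc(c,col,box,ch):
    b=max(blobs(mask(c,col,box)),key=lambda b:b[1][4]); return b
for col,tb,sc in(("green",(350,210,380,240),(257.5,280.5)),("blue",(380,250,400,270),(216,256.5))):
    m=mask(t,col,tb);pts=np.argwhere(m>0)[:,::-1]
    P=np.array([onz(t,p,0.08)[:2] for p in pts]);hull=cv2.minAreaRect((P*1000).astype(np.float32))
    e,v=np.linalg.eigh(np.cov(P.T))
    print(col,P.mean(0).round(4),'rect mm',np.round(hull[0],1),np.round(hull[1],1),'wide dir deg',np.degrees(np.arctan2(v[1,1],v[0,1])),np.sqrt(e*12))
    print(' tri',tri(t,pts.mean(0),s,sc))
# red pocket tri
m=max(blobs(mask(t,'red',(230,195,270,230))),key=lambda b:b[1][4]);ms=max(blobs(mask(s,'red',(370,240,410,275))),key=lambda b:b[1][4])
print('red pocket',tri(t,m[2],s,ms[2]),onz(t,m[2],.042))
for n,c,box in(("g",t,(215,185,242,212)),("b",t,(220,162,250,190))):
    mm=mask(c,'green' if n=='g' else 'blue',box);pt=np.argwhere(mm>0)[:,::-1].astype(np.float32);r=cv2.minAreaRect(pt);print(n,r,onz(c,r[0],.045))
# rails
g=cv2.cvtColor(t["image"],cv2.COLOR_RGB2GRAY)
for box in((198,232,222,268),(278,238,296,274)):
    x0,y0,x1,y1=box;sub=g[y0:y1,x0:x1];pts=np.argwhere(sub>130)[:,::-1]+[x0,y0]
    P=np.array([onz(t,p,0.02)[:2] for p in pts]).astype(np.float32);l=cv2.fitLine(P,cv2.DIST_HUBER,0,.0001,.0001).ravel()
    print('rail',len(pts),l,np.degrees(np.arctan2(l[1],l[0])))
save(t,"t_z",(205,160,295,240),8)
E
```

```text
green [ 0.5753 -0.2112] rect mm [ 575.4 -211.1] [13.7 40.1] wide dir deg 116.72311065013973 [0.01451299 0.04037657]
 tri (array([ 0.57643135, -0.21092495,  0.07526595]), np.float64(0.0016973149625290184))
blue [ 0.4572 -0.288 ] rect mm [ 457.5 -287.2] [41.8 15. ] wide dir deg 62.810059682473494 [0.01507131 0.04282092]
 tri (array([ 0.45779327, -0.2874269 ,  0.07658004]), np.float64(0.002262020292348183))
red pocket (array([0.60319453, 0.14571908, 0.05541707]), np.float64(0.011863540099862)) [0.60867645 0.15231162 0.042     ]
g ((230.0862274169922, 198.4655303955078), (16.526884078979492, 12.4415864944458), 68.19859313964844) [0.65220832 0.20962308 0.045     ]
b ((233.65383911132812, 175.2307586669922), (13.243576049804688, 16.57639503479004), 37.87498474121094) [0.72707908 0.20091562 0.045     ]
rail 151 [ 0.9946569  -0.10323566  0.49614993  0.2846681 ] -5.925525
rail 171 [ 0.9935641  -0.11327088  0.47852176  0.03635729] -6.5039015
```

View pics/t_z.png

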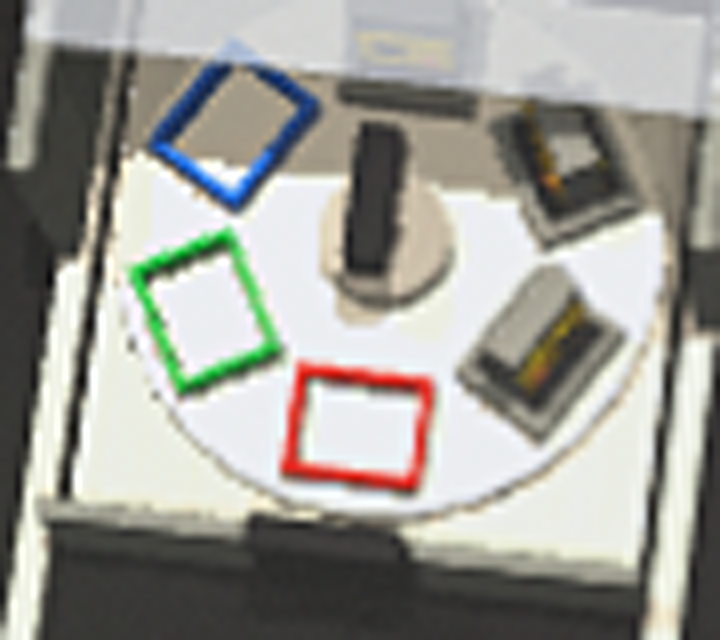

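```bash
python3 - <<'E'
from det import *
t=manip.camera("top");s=manip.camera("scene")
a=np.radians(-6.2);u=np.array([np.cos(a),np.sin(a)])
rc=[(303,365),(432,378),(415,490),(287,475)]
P=[onz(t,np.array(p)/8+[205,160],.048)[:2] for p in rc];P=np.array(P)
print('red corners',P.round(4),np.linalg.norm(P-np.roll(P,1,0),axis=1).round(4))
d=P[1]-P[0];d2=P[2]-P[3];print('yaw from y-edges',np.degrees(np.arctan2(*(-d)[::-1])),np.degrees(np.arctan2(*(-d2)[::-1])))
rcen=P.mean(0);print('red c',rcen,'axis',rcen+.076*u,'tab',rcen-.057*u)
k=onz(t,np.array([380,198])/8+[205,160],.112)[:2];print('knob',k)
# panel edge (z .07)
A=onz(t,np.array([45,500])/8+[205,160],.07);B=onz(t,np.array([640,570])/8+[205,160],.07);print('panel back?',A,B,np.degrees(np.arctan2(*(A-B)[:2][::-1]))-90)
# tab top in two views: top-view tab back-edge ends, scene tab blob centre
print(onz(t,np.array([330,540])/8+[205,160],.115))
print(proj(s,[*(rcen-.057*u),.115]),proj(s,[*(rcen-.057*u),.09]),proj(t,[*(rcen-.057*u),.115]))
# scene red pocket corners -> centre (z check)
print(tri(t,np.array([359.5,427])/8+[205,160],s,(310+237/3,205+158/3)))
save(s,"s_z",(360,215,440,275),9)
E
```

```text
red corners [[0.6291 0.1688]
 [0.6244 0.1187]
 [0.5803 0.1242]
 [0.5857 0.1738]] [0.0437 0.0503 0.0445 0.0498]
yaw from y-edges 84.68265582753087 83.79483893789535
red c [0.604889   0.14634664] axis [0.68044447 0.13813869] tab [0.54822239 0.15250261]
knob [0.67938938 0.13526671]
panel back? [0.57083229 0.26373625 0.07      ] [0.54614362 0.03662936 0.07      ] -6.204231170044693
[0.54833477 0.15025439 0.115     ]
[[383.8856693  225.20448093]] [[382.89007646 232.11474259]] [[245.48998317 227.52976183]]
(array([0.60493234, 0.14613685, 0.04711228]), np.float64(0.000378133372919994))
```

View pics/s_z.png

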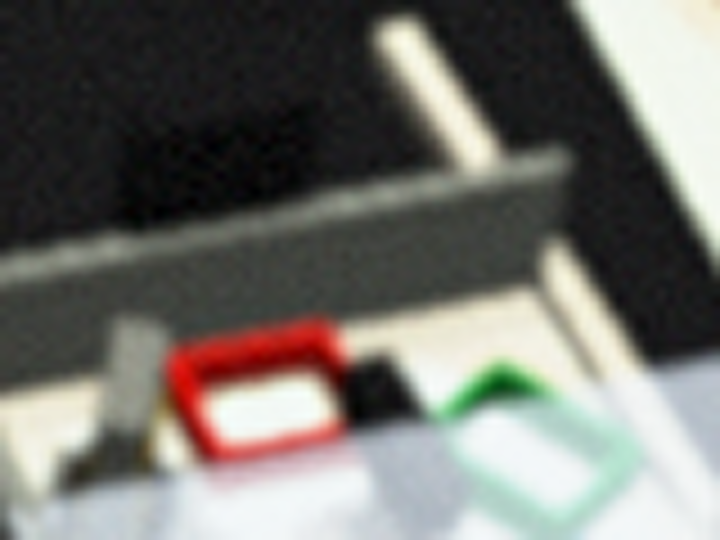

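The scene crop shows the tab's top near (384,228), where I predicted (384,225). The red pocket's rim triangulates to z = 0.047 (text: 0.048). Rails, panel edge and pocket edges all give a tray yaw of about -6.2°. Now I grip the tab and pull.

```bash
cat > st.py <<'E'
from det import *
A=np.radians(-6.2);u=np.array([np.cos(A),np.sin(A)]);v=np.array([-u[1],u[0]])
def p3(xy,z): return [float(xy[0]),float(xy[1]),float(z)]
E
python3 - <<'E'
from st import *
tab=np.array([.5483,.1516]);o=down(A)
manip.move_to(p3(tab,.30),o); manip.command_gripper(.05,60)
manip.servo_line(p3(tab,.16),rate=.15);manip.servo_line(p3(tab,.106),rate=.06)
print(manip.get_contact_force().round(1))
manip.command_gripper(0,60);print('w',manip.get_width(),manip.get_contact_force().round(1),manip.get_torque().round(2),manip.get_position())
p0=manip.get_position()[:2]
for i in range(20):
    d=.06 if i==0 else (.02 if i<3 else .006)
    q=manip.get_position()[:2] if i==0 else tgt
    tgt=q-d*u
    manip.servo_line(p3(tgt,.106),rate=.06)
    f=manip.get_contact_force();p=manip.get_position()
    print(i,((p[:2]-p0)@u).round(4),(f[:2]@u).round(1),(f[:2]@v).round(1),f[2].round(1))
    if abs(f[:2]@u)>15: break
manip.hold(.3);print(manip.get_position(),manip.get_width(),manip.get_contact_force().round(1),manip.get_time())
E
```

```text
[-0.1 -0.4 -0.3]
w 0.0131119865171829 [ 1.7 -1.   5.7] [-0.14 -0.14  0.04] [0.54913493 0.15168506 0.10671992]
0 -0.06 -0.6 -2.3 10.0
1 -0.0808 -4.2 -0.8 13.9
2 -0.1007 -3.7 -2.7 15.3
3 -0.1065 -2.2 -1.6 13.7
4 -0.1124 -0.9 -3.2 13.7
5 -0.1184 -2.6 -1.6 13.3
6 -0.1244 -1.4 -3.0 14.0
7 -0.1292 4.9 -6.3 9.7
8 -0.1294 31.5 -17.7 -12.5
[0.42053932 0.16573188 0.10680222] 0.013310400804086665 [ 30.  -19.6 -12. ] 9.1833
```

```bash
python3 - <<'E'
from st import *
p=manip.get_position();print(p,manip.get_contact_force()[:2]@u)
manip.servo_line(p3(p[:2]-.000*u,.106),rate=.03);manip.hold(.2)
p=manip.get_position();f=manip.get_contact_force();print('stop tab',p,f.round(1),f[:2]@u)
manip.command_gripper(.05);manip.hold(.1);print(manip.get_position(),manip.get_contact_force().round(1))
p=manip.get_position()
manip.servo_line(p3(p[:2],.2),rate=.15)
manip.move_to([.3,.45,.35],down(A+1))
t=manip.camera("top");s=manip.camera("scene");save(t,"t1",(195,150,305,290),5);save(s,"s1",(300,190,440,300),5);print(manip.get_time())
E
```

```text
[0.42053932 0.16573188 0.10680222] 31.96796481109356
stop tab [0.42114943 0.16549907 0.10668393] [ 1.9 -4.5 12.4] 2.3367916694708533
[0.42031077 0.16572673 0.10584094] [-0.3 -0.5 -0.8]
12.4667
```

View pics/t1.png

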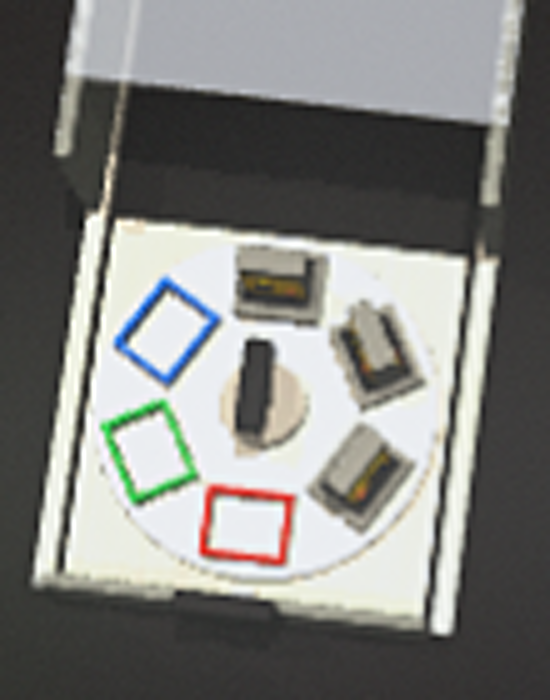

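View pics/s1.png

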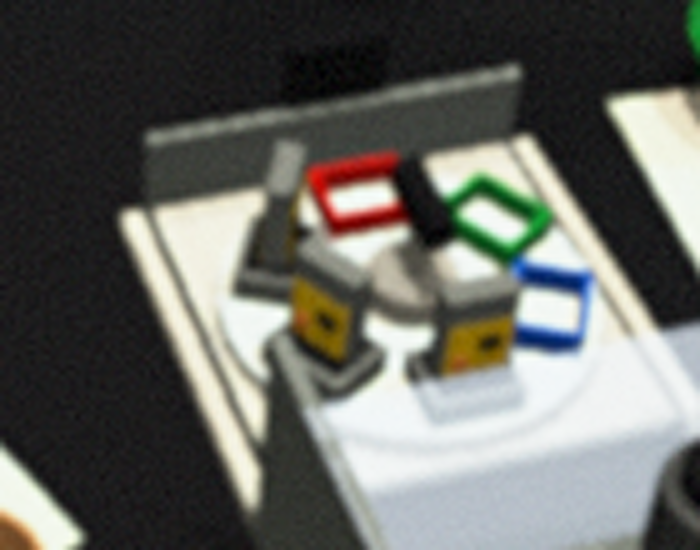

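Tray fully out, with the stop felt at 30 N. In the top crop the red pocket is at about (248,525), the knob at (256,388), and the green and blue pockets at (150,450) and (168,330). Next I compare the axis from the tab with the axis from the picture.

```bash
python3 - <<'E'
from st import *
t=manip.camera("top");s=manip.camera("scene")
tab=np.array([.4211,.1655]);print('tab.u',tab@u,'axis.u from tab',tab@u+.133)
C={}
for col,tb,sb in(("red",(232,240,258,266),(358,215,384,240)),("green",(212,226,238,256),(386,222,412,244)),("blue",(214,202,242,230),(398,238,422,262))):
    mt=max(blobs(mask(t,col,tb)),key=lambda b:b[1][4]);
    pts=np.argwhere(mt[0])[:,::-1]
    P=np.array([onz(t,p,.048)[:2] for p in pts]);r=cv2.minAreaRect((P*1000).astype(np.float32))
    rt=cv2.minAreaRect(pts.astype(np.float32))
    ms=np.argwhere(mask(s,col,sb))[:,::-1].astype(np.float32);rs=cv2.minAreaRect(ms)
    C[col]=np.array(r[0])/1000
    print(col,np.round(r[0],1),np.round(r[1],1),round(r[2],1),'tri',tri(t,rt[0],s,rs[0]),'in tray u,v',C[col]@u,C[col]@v)
def circ(a,b,c):
    M=2*np.array([b-a,c-a]);return np.linalg.solve(M,[b@b-a@a,c@c-a@a])
cc=circ(*C.values());print('circle centre',cc,np.linalg.norm(cc-C['red']),cc@u,cc@v)
k=onz(t,np.array([256,390])/5+[195,150],.112)[:2];print('knob',k,k@u,k@v)
d=cc-C['red'];print('yaw of red->centre',np.degrees(np.arctan2(d[1],d[0])), 'knob scene pred',proj(s,[*k,.112]))
d=C['green']-C['blue'];print(np.degrees(np.arctan2(d[1],d[0])))
print('tab v range from top', [onz(t,np.array(q)/5+[195,150],.115)[:2]@v for q in((174,600),(278,612))])
E
```

```text
tab.u 0.40076307755939516 axis.u from tab 0.5337630775593951
red [477.1 161.9] [52.1 41.2] 83.4 tri (array([0.47635065, 0.16009652, 0.04256212]), np.float64(0.0051756159475989435)) in tray u,v 0.4568343835055252 0.21247039763651607Traceback (most recent call last):
  File "<stdin>", line 6, in <module>
ValueError: max() iterable argument is empty
```

```bash
sed -i "s/((48,120,60),(72,255,255))/((45,90,50),(75,255,255))/; s/((104,120,90),(122,255,255))/((102,100,70),(124,255,255))/" det.py; cat > pk.py <<'E'
from st import *
def pockets(t,boxes,z=.048):
    C={}
    for col,tb in boxes.items():
        pts=np.argwhere(mask(t,col,tb))[:,::-1]
        P=np.array([onz(t,p,z)[:2] for p in pts]);r=cv2.minAreaRect((P*1000).astype(np.float32))
        C[col]=np.array(r[0])/1000; print(col,len(pts),np.round(r[0],1),np.round(r[1],1),round(r[2],1),'uv',C[col]@u,C[col]@v)
    return C
def circ(a,b,c):
    M=2*np.array([b-a,c-a]);return np.linalg.solve(M,[b@b-a@a,c@c-a@a])
E
python3 - <<'E'
from pk import *
t=manip.camera("top");s=manip.camera("scene")
C=pockets(t,{"red":(232,240,258,266),"green":(212,226,238,256),"blue":(214,202,242,230)})
cc=circ(*C.values());print('circle centre',cc,np.linalg.norm(cc-C['red']),cc@u,cc@v)
k=onz(t,np.array([256,390])/5+[195,150],.112)[:2];print('knob',k,k@u,k@v)
d=cc-C['red'];print('yaw of red->centre',np.degrees(np.arctan2(d[1],d[0])), 'knob scene pred',proj(s,[*k,.112]))
print('tab v', [onz(t,np.array(q)/5+[195,150],.115)[:2]@v for q in((174,600),(278,612))])
E
```

```text
red 60 [476.6 162.1] [52.3 41.7] 82.5 uv 0.45628614701541415 0.2125957288888668
green 69 [521.6 223.3] [53.9 41.6] 23.4 uv 0.4944359244366536 0.2783665674861529
blue 84 [597.4 214.7] [44.4 52.2] 53.2 uv 0.5706677619116128 0.2779940914488088
circle centre [0.55206711 0.15377082] 0.07594481568912088 0.5322308949762726 0.21249430297396357
knob [0.54737101 0.15064319] 0.5279000477514885 0.2088777859890314
yaw of red->centre -6.276519753613118 knob scene pred [[382.99995688 226.019105  ]]
tab v [np.float64(0.23982032695142083), np.float64(0.17839889973439363)]
```

The pocket circle fits well: radius 75.9 mm, yaw -6.3°, axis at u=0.532 against 0.534 from the tab. Gripping the knob will settle v.

```bash
cat > knob.py <<'E'
from pk import *
def grab(ax,yaw,zt=.108):
    o=down(yaw); manip.move_to(p3(ax,.25),o);manip.command_gripper(.05,40)
    manip.servo_line(p3(ax,.15),rate=.2);manip.servo_line(p3(ax,zt),rate=.06)
    print('before',manip.get_contact_force().round(1))
    manip.command_gripper(0,40)
    p=manip.get_position();f=manip.get_contact_force();print('w',manip.get_width().__round__(4),p.round(4),'uv',(p[:2]@u).round(4),(p[:2]@v).round(4),'f',f.round(1),manip.get_torque().round(2))
def turn(ax,yaw,deg=60,zt=.108,over=2):
    q0=manip.get_joint_positions();n=6;st=list(np.linspace(0,deg+over,n+1)[1:])+[deg]
    for d in st:
        manip.servo_line(p3(ax,zt),down(yaw+np.radians(d)),rate=.05) if False else manip.move_to(p3(ax,zt),down(yaw+np.radians(d)))
    f=manip.get_contact_force();print('after turn',manip.get_position().round(4),f.round(1),manip.get_torque().round(2),manip.get_joint_positions().round(2))
def release(ax):
    manip.command_gripper(.05);manip.hold(.2);manip.servo_line(p3(ax,.25),rate=.2)
E
python3 - <<'E'
from knob import *
ax=.5335*u+.2108*v
grab(ax,A-np.pi/2)
print(manip.get_time())
E
```

```text
before [ 0.1 -0.5 -0.7]
w 0.0168 [0.5547 0.1555 0.109 ] uv 0.5347 0.2145 f [ 0.7 19.6 -2.5] [ 2.64 -0.11 -0.  ]
16.3917
```

```bash
python3 - <<'E'
from knob import *
for vv in (.2135,.2145,.2150):
    manip.servo_line(p3(.5345*u+vv*v,.108),rate=.03);manip.hold(.1)
    p=manip.get_position();f=manip.get_contact_force();print(vv,(p[:2]@u).round(4),(p[:2]@v).round(4),f.round(1),(f[:2]@v).round(1),manip.get_torque().round(2))
E
```

```text
0.2135 0.5347 0.2147 [-2.2  6.3  3.6] 6.0 [0.63 0.28 0.01]
0.2145 0.5347 0.2147 [-2.1  1.1  6.1] 0.8 [-0.06  0.26  0.02]
0.215 0.5347 0.2148 [-2.3 -0.8  5.9] -1.0 [-0.46  0.33  0.01]
```

Touch puts the axis at v=0.2147, about 2 mm from the picture's value and within calibration. Now click 1.

```bash
python3 - <<'E'
from knob import *
ax=.5336*u+.2147*v
turn(ax,A-np.pi/2)
release(ax)
manip.move_to([.3,.45,.35],down(A+1))
t=manip.camera("top");s=manip.camera("scene");save(t,"t2",(195,150,445,290),3);save(s,"s2",(190,190,440,330),3);print(manip.get_time())
C=pockets(t,{"green":(232,240,258,266),"blue":(212,226,238,256)})
E
```

```text
after turn [0.5548 0.1558 0.1089] [ 2.2 -1.8  5.3] [-0.38 -0.33 -0.01] [ 0.25  0.55  1.82 -0.    0.76  0.89]
22.5
green 64 [477.6 162.7] [52.  42.7] 83.5 uv 0.45724886133482445 0.2133675151814701
blue 69 [522.7 223.2] [54.  42.1] 22.4 uv 0.49555172337571446 0.27839690319729726
```

View pics/t2.png

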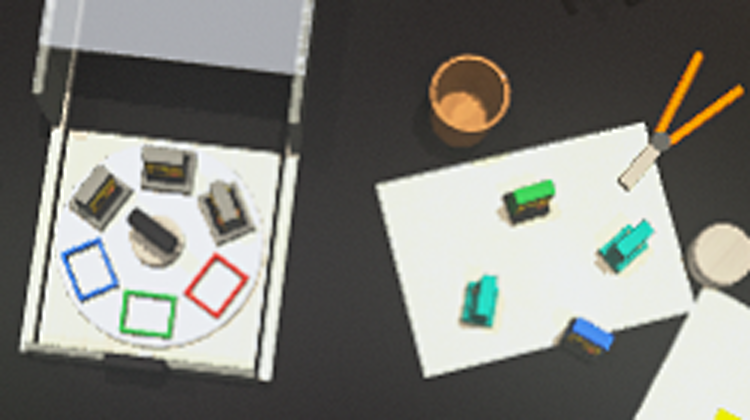

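View pics/s2.png

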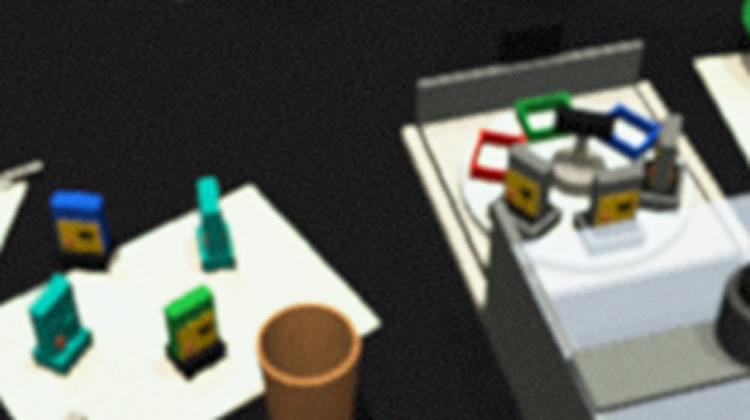

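Wheel at click 1: the green pocket is at the mark, at top crop (149,315). The green carrier has moved, from top (367,222) to about (372,217), so it was knocked. I re-measure it.

```bash
cat > car.py <<'E'
from knob import *
def carrier(t,col,box,z=.08):
    m=mask(t,col,box);pts=np.argwhere(m>0)[:,::-1]
    P=np.array([onz(t,p,z)[:2] for p in pts]);e,w=np.linalg.eigh(np.cov(P.T))
    r=cv2.minAreaRect((P*1000).astype(np.float32))
    th=np.degrees(np.arctan2(w[1,1],w[0,1]))
    print(col,len(pts),P.mean(0).round(4),'rect',np.round(r[0],1),np.round(r[1],1),'wide dir',round(th,1),np.sqrt(e*12).round(4))
    return P.mean(0),th,pts.mean(0)
E
python3 - <<'E'
from car import *
t=manip.camera("top");s=manip.camera("scene")
c,th,uv=carrier(t,"green",(352,200,390,236))
print(proj(s,[*c,.08]),proj(s,[*c,.0]))
carrier(t,"blue",(378,248,404,274)); 
carrier(t,"turq",(340,236,370,268));carrier(t,"turq",(385,215,420,245))
save(s,"s3",(225,270,285,325),10); save(t,"t3",(350,195,400,235),14)
E
```

```text
green 75 [ 0.6009 -0.2283] rect [ 600.9 -228.1] [15.6 43.1] wide dir 110.4 [0.0164 0.0434]
[[252.93522233 288.3233983 ]] [[255.96679635 308.89540172]]
blue 75 [ 0.4574 -0.2874] rect [ 458.4 -287. ] [43.3 16.3] wide dir 61.8 [0.0159 0.0442]
turq 121 [ 0.4908 -0.1753] rect [ 492.4 -174.4] [28.5 46.3] wide dir 161.4 [0.028  0.0434]
turq 123 [ 0.55   -0.3251] rect [ 550.2 -325.9] [27.5 54.6] wide dir 131.6 [0.0275 0.0485]
```

View pics/s3.png

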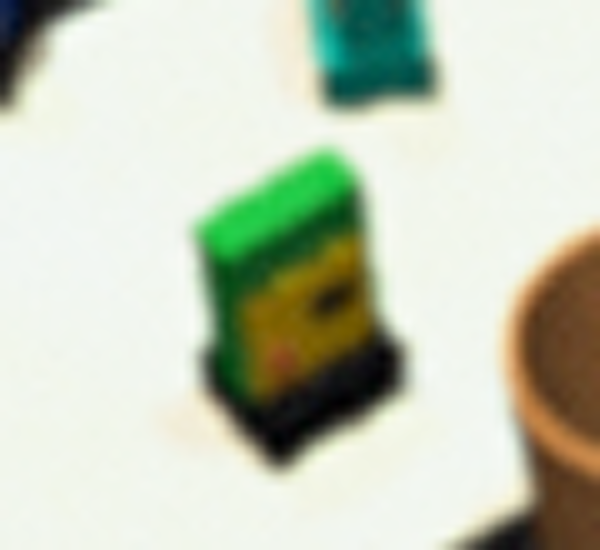

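View pics/t3.png

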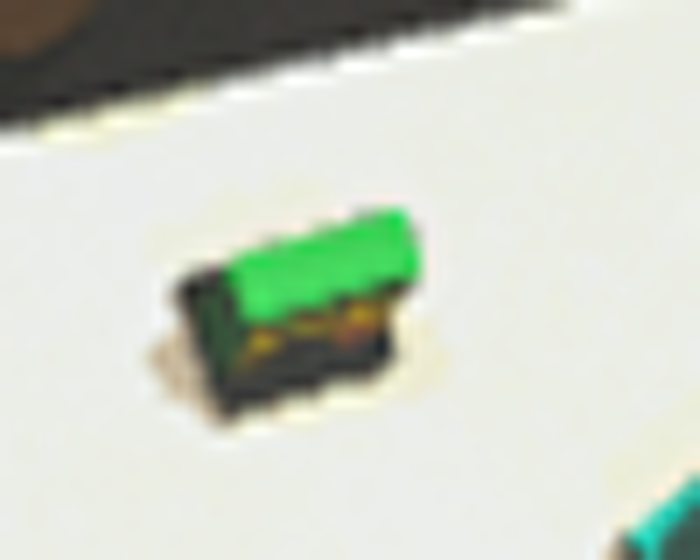

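Top crop shows the green top face at (325,265), and the scene has it within 2 px of the prediction. Size is 16x43 mm, as it should be. Grasping it.

```bash
python3 - <<'E'
from car import *
t=manip.camera("top")
c,th,_=carrier(t,"green",(352,200,390,236))
c=c+[.0012,.0015];yaw=np.radians(th-90)
manip.move_to(p3(c,.28),down(yaw));manip.command_gripper(.05,40)
manip.servo_line(p3(c,.12),rate=.2);manip.servo_line(p3(c,.069),rate=.06)
print(manip.get_contact_force().round(1))
manip.command_gripper(0,40);p=manip.get_position();print(manip.get_width(),p.round(4),c.round(4),manip.get_contact_force().round(1),manip.get_torque().round(2))
manip.servo_line(p3(c,.25),rate=.12);print(manip.get_width(),manip.get_contact_force().round(1))
L=.4583*u+.2147*v
manip.move_to(p3(L,.25),down(A));manip.servo_line(p3(L,.16),rate=.15);manip.hold(.2)
print(manip.get_position().round(4),manip.get_joint_positions().round(2),manip.get_time())
t=manip.camera("top");s=manip.camera("scene");save(t,"t4",(200,210,300,290),7);save(s,"s4",(330,160,430,260),6)
E
```

```text
green 74 [ 0.6011 -0.2285] rect [ 600.9 -228.1] [15.6 43.1] wide dir 109.6 [0.0162 0.0432]
[0.9 0.2 0.5]
0.015260322099417143 [ 0.6025 -0.227   0.0694] [ 0.6023 -0.227 ] [-0.   0.5  1.7] [0.03 0.01 0.06]
0.015661781775053892 [-0.2 -0.4 -1.6]
[0.4795 0.1641 0.161 ] [0.31 0.39 1.96 0.   0.8  0.41] 31.975
```

View pics/t4.png

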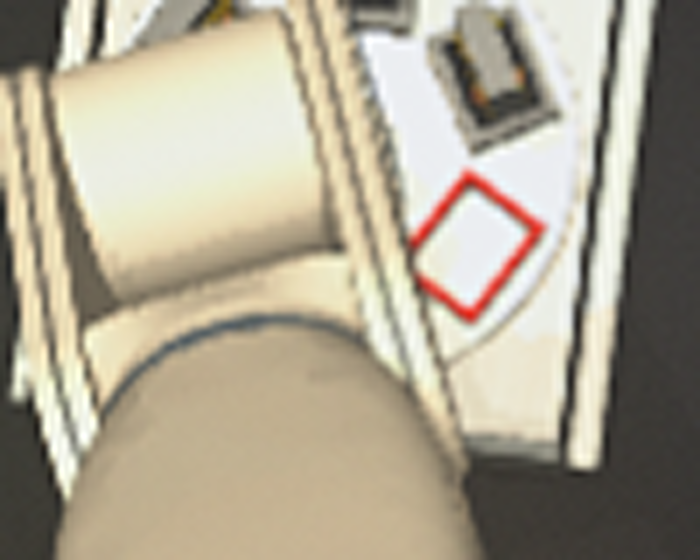

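View pics/s4.png

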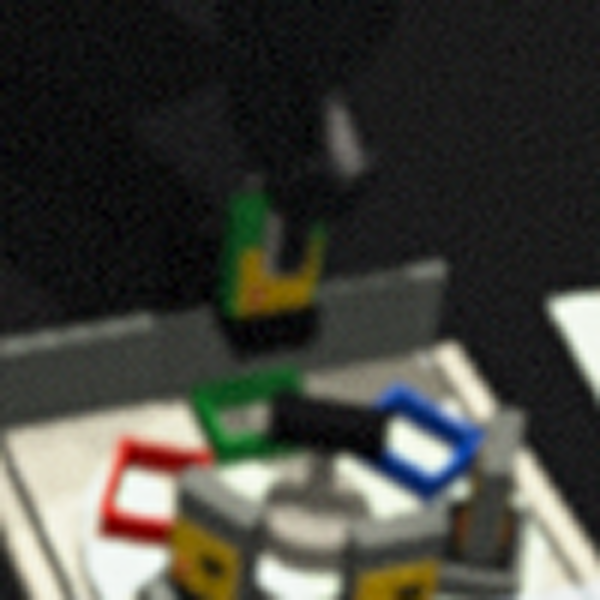

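```bash
python3 - <<'E'
from car import *
s=manip.camera("scene")
L=.4583*u+.2147*v;zb=.161-.069
f=lambda P:((proj(s,P)-[330,160])*6).round(0).tolist()
print('slab back face top/bot L,R (v-,v+)',f([[*(L+.008*u-.021*v),zb+.022],[*(L+.008*u+.021*v),zb+.022],[*(L-.008*u-.021*v),zb+.08],[*(L+.008*u+.021*v),zb+.08]]))
print('foot bottom',f([[*(L+.014*u-.019*v),zb],[*(L+.014*u+.019*v),zb]]),'foot top',f([[*(L+.016*u-.021*v),zb+.022],[*(L+.016*u+.021*v),zb+.022],[*(L-.016*u-.021*v),zb+.022]]))
print('pocket outer',f([[*(L+a*.02175*u+b*.02675*v),.048] for a in(1,-1) for b in(-1,1)]))
save(s,"s5",(360,180,390,235),14)
E
```

```text
slab back face top/bot L,R (v-,v+) [[238.0, 313.0], [322.0, 298.0], [236.0, 192.0], [336.0, 198.0]]
foot bottom [[242.0, 357.0], [318.0, 343.0]] foot top [[244.0, 324.0], [329.0, 308.0], [219.0, 282.0]]
pocket outer [[225.0, 441.0], [330.0, 420.0], [193.0, 382.0], [296.0, 363.0]]
```

View pics/s5.png

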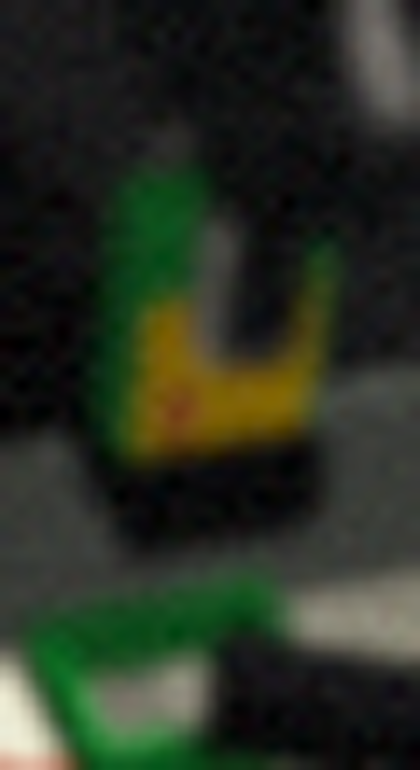

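The scene crop shows the carrier held upright just above the green pocket. It may be 1–2 mm towards -v, so I shift +1 mm and lower it while watching the force.

```bash
cat > ins.py <<'E'
from car import *
def insert(L,z0=.122,zend=.0985,flim=8):
    manip.servo_line(p3(L,z0),rate=.1);manip.hold(.15)
    f0=manip.get_contact_force();z=z0;print('f0',f0.round(1))
    while z>zend+1e-6:
        z=max(z-.003,zend);manip.servo_line(p3(L,z),rate=.03)
        p=manip.get_position();df=manip.get_contact_force()-f0
        print(round(z,4),p[2].round(4),'uv err',(1000*(p[:2]@u-L@u)).round(1),(1000*(p[:2]@v-L@v)).round(1),'fu fv fz',(df[:2]@u).round(1),(df[:2]@v).round(1),df[2].round(1),manip.get_torque().round(2))
        if df[2]>flim or np.hypot(*df[:2])>15: print('STOP');return False
    return True
E
python3 - <<'E'
from ins import *
print(insert(.4583*u+.2157*v),manip.get_time())
E
```

```text
f0 [-0.   0.1 -0.8]
0.119 0.1191 uv err -0.0 -0.0 fu fv fz 0.7 -0.2 -1.0 [-0.01 -0.03 -0.02]
0.116 0.1158 uv err -0.2 -0.1 fu fv fz -0.6 0.2 -0.5 [ 0.02 -0.01  0.06]
0.113 0.1128 uv err -0.2 -0.1 fu fv fz 0.4 -0.6 -0.5 [-0.    0.04 -0.02]
0.11 0.1098 uv err -0.1 -0.1 fu fv fz 0.2 -0.6 -0.0 [ 0.02  0.04 -0.02]
0.107 0.1068 uv err -0.1 -0.1 fu fv fz 0.4 -0.3 -0.7 [-0.02  0.04  0.02]
0.104 0.1038 uv err -0.1 -0.1 fu fv fz -0.1 -0.6 -0.2 [-0.02 -0.04 -0.02]
0.101 0.1008 uv err -0.1 -0.0 fu fv fz -0.5 -0.5 -0.9 [ 0.01  0.03 -0.02]
0.0985 0.0992 uv err 0.9 0.4 fu fv fz -0.7 0.0 6.0 [-0.04  0.04 -0.04]
True 34.8083
```

It went down to the floor at z=0.099 with no contact on the way. Release and look.

```bash
python3 - <<'E'
from ins import *
L=.4583*u+.2157*v
manip.command_gripper(.036);manip.hold(.1);manip.servo_line(p3(L,.16),rate=.08);manip.servo_line(p3(L,.25),rate=.2)
manip.move_to([.3,.45,.35],down(A+1));manip.hold(.1)
t=manip.camera("top");s=manip.camera("scene");save(t,"t6",(195,200,295,280),7);save(s,"s6",(330,180,430,260),7);print(manip.get_time())
c,th,px=carrier(t,"green",(232,225,262,266),.11)
print('uv',c@u,c@v)
E
```

```text
38.275
green 177 [0.4723 0.156 ] rect [469.8 156.4] [49.5 41.2] wide dir 81.9 [0.0435 0.0527]
uv 0.4527344293727145 0.20609618530348747
```

View pics/t6.png

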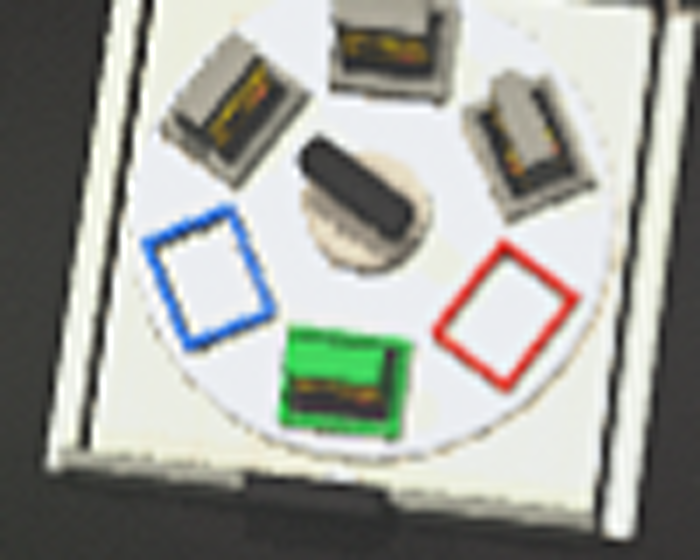

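View pics/s6.png

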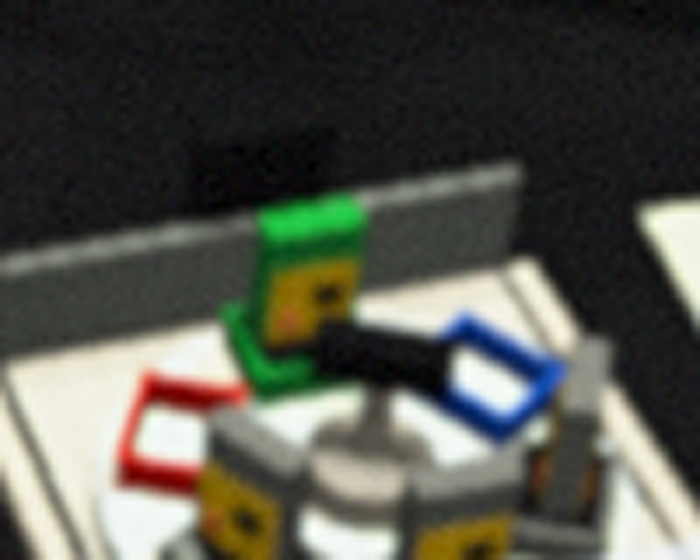

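Green is seated in its pocket: top crop (345,380), upright in the scene view. Click 2 next.

```bash
python3 - <<'E'
from ins import *
ax=.5343*u+.2147*v;y=A-np.pi/6
grab(ax,y);turn(ax,y);release(ax)
manip.move_to([.3,.45,.35],down(A+1));manip.hold(.1)
t=manip.camera("top");s=manip.camera("scene");save(t,"t7",(195,190,405,290),3.8);save(s,"s7",(200,180,430,290),3.4);print(manip.get_time())
pockets(t,{"blue":(232,240,258,266)})
c,th,_=carrier(t,"blue",(378,242,410,278));print(proj(s,[*c,.08]))
E
```

```text
before [ 0.8  0.1 -0. ]
w 0.0176 [0.5548 0.1556 0.1086] uv 0.5347 0.2146 f [-0.6 -3.   3.7] [-0.37  0.04  0.  ]
after turn [0.555  0.1556 0.1085] [ 0.5 -3.9  4.8] [-0.61 -0.15 -0.07] [ 0.25  0.55  1.82 -0.    0.76 -0.16]
47.1083
blue 65 [477.8 162.5] [52.5 43.1] 83.5 uv 0.45743019984092453 0.21316001006389276
blue 75 [ 0.4574 -0.2874] rect [ 458.4 -287. ] [43.3 16.3] wide dir 61.8 [0.0159 0.0442]
[[215.34178545 255.47525742]]
```

View pics/t7.png

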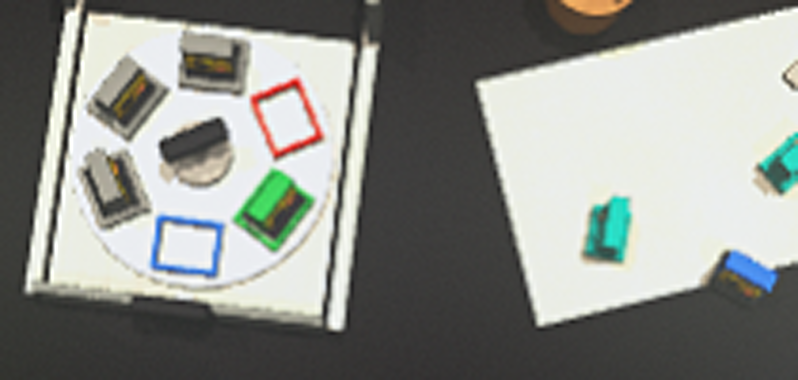

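View pics/s7.png

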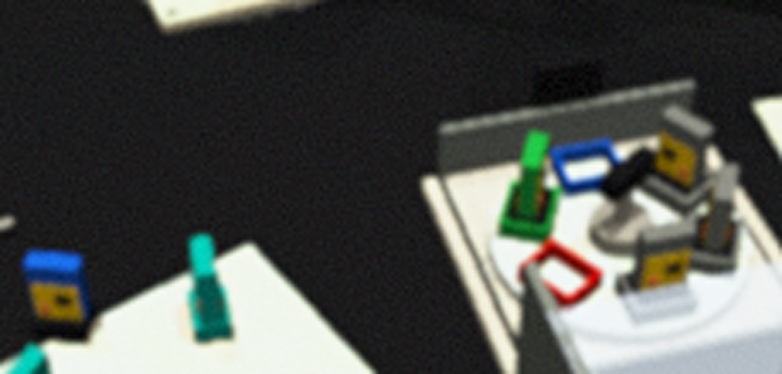

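Wheel at click 2: the blue pocket is at the mark at top crop (188,245), and green stays seated. The blue carrier is unmoved at (744,268). Grasping it.

```bash
python3 - <<'E'
from ins import *
t=manip.camera("top")
c,th,_=carrier(t,"blue",(378,242,410,278))
c=c+[.0010,.0010];yaw=np.radians(th-90)
manip.move_to(p3(c,.28),down(yaw));manip.command_gripper(.05,40)
manip.servo_line(p3(c,.12),rate=.2);manip.servo_line(p3(c,.069),rate=.06)
print(manip.get_contact_force().round(1))
manip.command_gripper(0,40);p=manip.get_position();print(manip.get_width(),p.round(4),c.round(4),manip.get_contact_force().round(1),manip.get_torque().round(2))
manip.servo_line(p3(c,.25),rate=.12);print(manip.get_width(),manip.get_contact_force().round(1))
L=.4583*u+.2152*v
manip.move_to(p3(L,.25),down(A));manip.servo_line(p3(L,.16),rate=.15);manip.hold(.2)
print(manip.get_position().round(4),manip.get_time())
s=manip.camera("scene");save(s,"s8",(350,170,410,250),7.5)
zb=.092;f=lambda P:((proj(s,P)-[350,170])*7.5).round(0).tolist()
print('slab',f([[*(L+.008*u-.021*v),zb+.022],[*(L+.008*u+.021*v),zb+.022]]),'foot bottom',f([[*(L+.014*u-.019*v),zb],[*(L+.014*u+.019*v),zb]]),'foot top',f([[*(L+.016*u-.021*v),zb+.022],[*(L+.016*u+.021*v),zb+.022]]))
E
```

```text
blue 75 [ 0.4574 -0.2874] rect [ 458.4 -287. ] [43.3 16.3] wide dir 61.8 [0.0159 0.0442]
[-0.8  0.5 -0.4]
0.015315360085521864 [ 0.4586 -0.2865  0.0694] [ 0.4584 -0.2864] [-0.2 -0.7  2.4] [0.06 0.05 0.01]
0.01515650141570288 [-0.7 -0.5 -1.9]
[0.4795 0.1646 0.161 ] 56.6667
slab [[148.0, 316.0], [254.0, 297.0]] foot bottom [[154.0, 371.0], [249.0, 353.0]] foot top [[156.0, 330.0], [263.0, 310.0]]
```

View pics/s8.png

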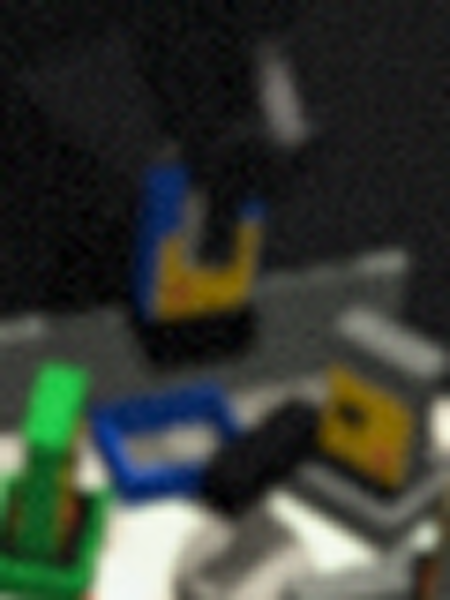

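Held upright. The slab corners at (155,318) and (250,305) match the prediction within about 1 mm. Lowering.

```bash
python3 - <<'E'
from ins import *
L=.4583*u+.2152*v
ok=insert(L);print(ok)
if ok:
    manip.command_gripper(.036);manip.hold(.1);manip.servo_line(p3(L,.16),rate=.08);manip.servo_line(p3(L,.25),rate=.2)
    manip.move_to([.3,.45,.35],down(A+1));manip.hold(.1)
    t=manip.camera("top");s=manip.camera("scene");save(t,"t9",(195,200,295,280),6);save(s,"s9",(330,180,430,260),7);print(manip.get_time())
E
```

```text
f0 [-0.2 -0.4 -2. ]
0.119 0.1191 uv err -0.0 -0.0 fu fv fz -0.4 0.5 -0.1 [-0.01  0.02 -0.  ]
0.116 0.1158 uv err -0.1 -0.0 fu fv fz 0.9 -0.1 -0.6 [-0.02  0.03  0.  ]
0.113 0.1128 uv err -0.2 -0.1 fu fv fz 0.7 1.2 -0.3 [0.04 0.02 0.  ]
0.11 0.1098 uv err -0.2 -0.1 fu fv fz 0.6 0.9 -0.4 [-0.   -0.   -0.03]
0.107 0.1068 uv err -0.2 -0.0 fu fv fz -0.6 0.6 0.2 [-0.01 -0.04  0.02]
0.104 0.1038 uv err -0.1 -0.0 fu fv fz -0.2 0.7 -0.5 [-0.01 -0.01 -0.08]
0.101 0.1008 uv err -0.1 -0.1 fu fv fz -0.5 0.6 -0.6 [-0.   -0.01 -0.02]
0.0985 0.0992 uv err 0.9 0.4 fu fv fz 0.3 0.3 6.2 [-0.07  0.06 -0.01]
True
62.875
```

View pics/s9.png

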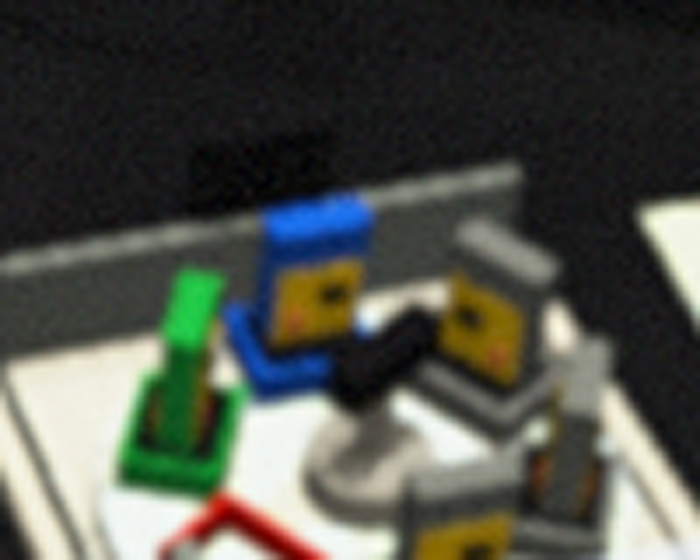

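View pics/t9.png

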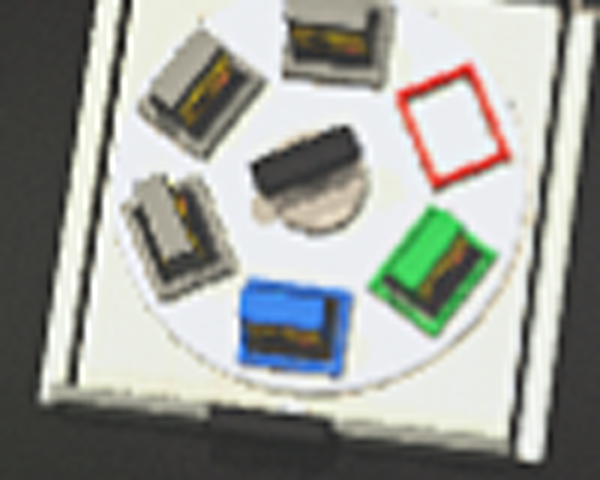

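Blue is seated at top crop (295,325), and green too. Turn to click 3.

```bash
python3 - <<'E'
from ins import *
ax=.5345*u+.2147*v;y=A+np.pi/6
grab(ax,y);turn(ax,y);release(ax)
manip.move_to([.3,.45,.35],down(A+1));manip.hold(.1)
t=manip.camera("top");s=manip.camera("scene");save(t,"t10",(195,200,295,280),6);save(t,"t10f");save(s,"s10",(0,190,200,330),4);print(manip.get_time())
E
```

```text
before [ 0.7  0.5 -0.4]
w 0.0176 [0.5551 0.156  0.1086] uv 0.535 0.215 f [-0.5  0.7  2.8] [ 0.16 -0.04 -0.03]
after turn [0.5549 0.1558 0.1085] [ 0.6 -0.4  6.1] [0.1  0.09 0.04] [ 0.25  0.55  1.82 -0.    0.76 -1.2 ]
71.7083
```

View pics/t10.png

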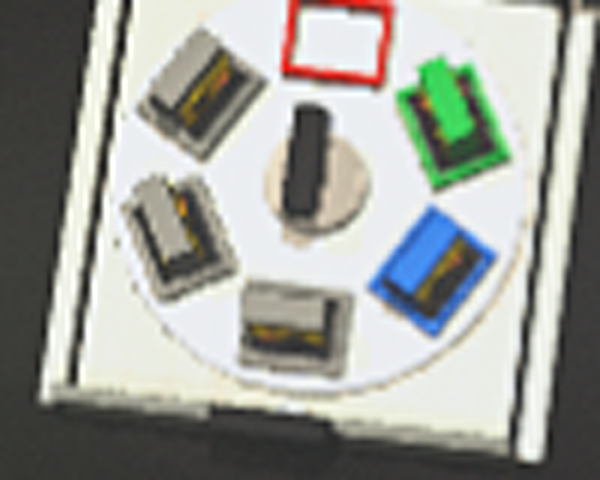

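View pics/t10f.png

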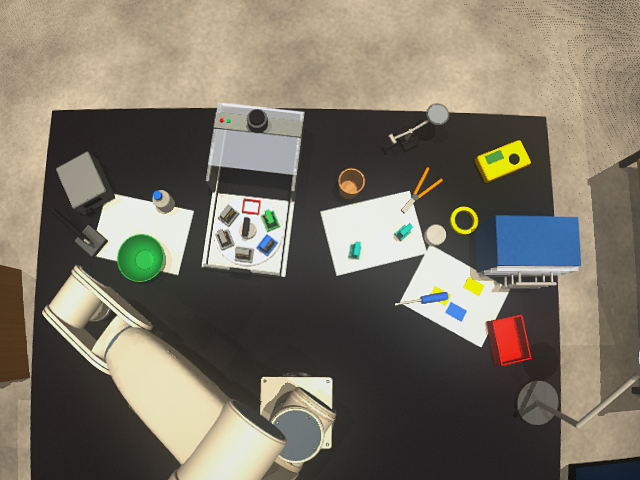

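View pics/s10.png

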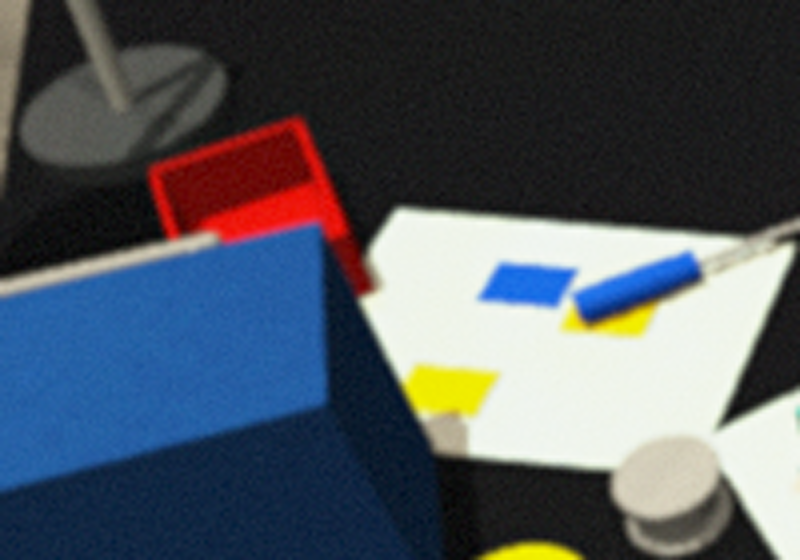

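Wheel at click 3: grey is at the mark, the red pocket is empty, green and blue are seated, the bystanders are unmoved, and no red carrier is anywhere. Now I push the tray shut.

```bash
python3 - <<'E'
from ins import *
t0=.4010*u+.2147*v
manip.move_to(p3(t0,.28),down(A));manip.command_gripper(.045,40)
manip.servo_line(p3(t0,.16),rate=.2);manip.servo_line(p3(t0,.106),rate=.06)
manip.command_gripper(0,40);p=manip.get_position();f=manip.get_contact_force();print(manip.get_width(),'uv',p[:2]@u,p[:2]@v,f.round(1))
uu=p[:2]@u;u0=uu;vv=.2147;d=.05
while True:
    go=uu-u0; d=.05 if go<.18 else (.015 if go<.222 else .004)
    uu+=d;manip.servo_line(p3(uu*u+vv*v,.106),rate=.06)
    p=manip.get_position();f=manip.get_contact_force();print(round(uu-u0,4),(p[:2]@u-u0).round(4),(p[:2]@v).round(4),(f[:2]@u).round(1),(f[:2]@v).round(1),f[2].round(1))
    if abs(f[:2]@u)>20 or uu-u0>.262: break
print(manip.get_time())
E
```

```text
0.013426291544207974 uv 0.40146692920096844 0.21485333998498396 [ 0.5 -1.3  5.3]
0.05 0.0506 0.2149 0.8 0.2 5.5
0.1 0.1006 0.2149 1.9 0.5 5.7
0.15 0.1505 0.215 1.2 1.7 6.3
0.2 0.2005 0.215 0.8 0.5 4.4
0.215 0.216 0.215 4.0 0.9 5.8
0.23 0.2308 0.215 3.3 1.7 4.2
0.234 0.2341 0.215 1.2 1.8 6.2
0.238 0.238 0.2151 0.2 1.3 8.3
0.242 0.239 0.2151 -12.5 1.0 16.0
0.246 0.2391 0.2151 -28.8 1.6 27.0
81.0417
```

```bash
python3 - <<'E'
from ins import *
p=manip.get_position();T=(.4015+.2393)*u+.2148*v
manip.servo_line(p3(T,.106),rate=.03);manip.hold(.1);f=manip.get_contact_force();print(f.round(1),(manip.get_position()[:2]@u)-.4015)
manip.command_gripper(.04);manip.hold(.1);print(manip.get_contact_force().round(1))
manip.servo_line(p3(T,.2),rate=.1);manip.servo_line(p3(T-.05*u,.3),rate=.2)
manip.move_to([.3,.45,.35],down(A+1));manip.hold(.2)
t=manip.camera("top");s=manip.camera("scene");save(t,"t11",(195,95,325,245),4.8-.8);save(s,"s11",(310,205,520,385),3);print(manip.get_time())
E
```

```text
[-3.8  1.4  9.2] 0.23830781029304743
[0.4 0.8 0.5]
85.6917
```

View pics/t11.png

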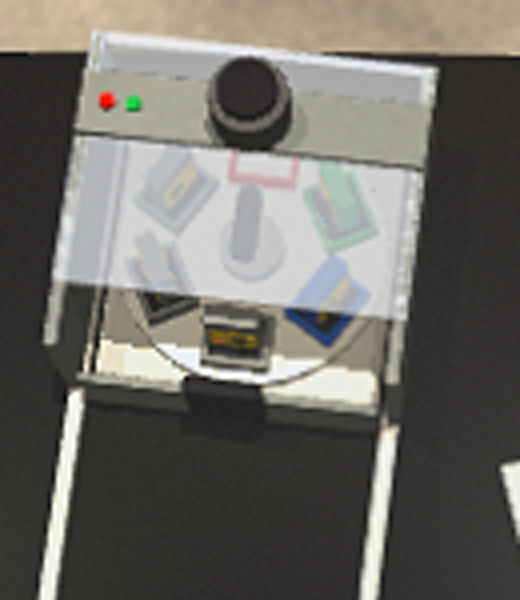

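View pics/s11.png

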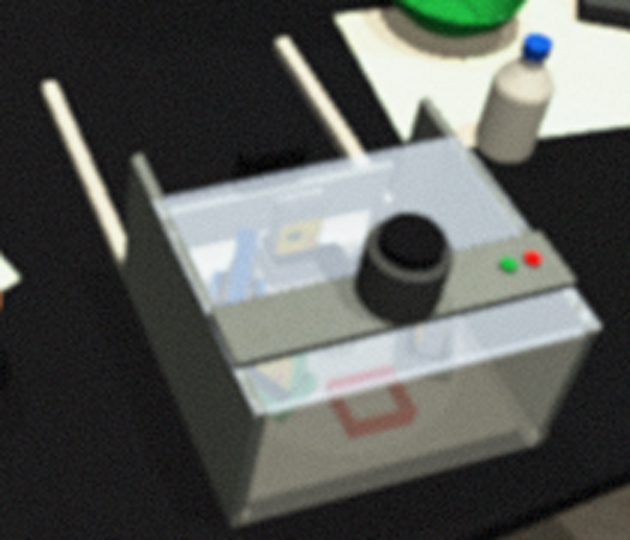

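The tray is shut and the wheel is still at click 3, with grey at the front and the knob along the slide direction. Green and blue stand in their pockets and the gripper is clear. Handing in.

```bash
python3 - <<'E'
from rig import manip
manip.sign_off();print(manip.get_time())
E
```

```text
the job is handed in; nothing more can be done
the job is handed in; nothing more can be done
```

I did the whole job and handed it in at about 86 s; no verdict was reported.

**What I did:** I pulled the tray out to its end stop. There was no red carrier in either camera view, so I turned past the red pocket. I loaded green at click 1 and blue at click 2, and turned on to click 3. Then I pushed the tray to its shut stop and let go. The green carrier was knocked aside during the run, so I measured it again before grasping it.

**Last checks:**
- **Carriers:** both slid into their pockets without touching the walls and stopped at the floor at the expected height. The last pictures show both upright in their own pockets.
- **Wheel:** the knob lies along the slide direction with a grey place at the front, which is click 3.
- **Tray:** it moved 0.239 m of the 0.24 m to a firm stop, and read about 0.238 m just before release.
- **Other things:** the bystanders looked unmoved in the top picture before the final push. The gripper was clear of everything at hand-in.

**Disagreements:**
- **Wheel axis:** the camera put it about 2 mm from where touch did, so I used touch.
- **Carrier tops:** two views put them at 75–77 mm, against 80 mm in the text. I took this as calibration error.
- **Green carrier in the hand:** it looked 1–2 mm off centre, so I shifted it 1 mm before lowering.

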